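Latch the drying cupboard

ROBOT

A 6-joint arm with a two-finger parallel gripper is mounted at the origin on the work surface. World frame = base frame: x ahead of the robot, y to its left, z up, the work surface at z = 0. Lengths are in m, angles in rad, forces in N, time in s.
With the tool pointing down it reaches from about 0.325 to 0.85 m from the base axis. Payload 4.4 kg.
Tool frame: the origin (TCP) lies at the very end of the fingers, on their centre line; the grasp point (between the pads) lies 19 mm behind it (r.grip_depth is the distance from the TCP to the grasp point, in m); y points along the fingers, z is the direction in which the jaws open and shut, and the axes are right-handed (so a half turn about y gives the same grasp; the last joint's range is limited). The gripper opens to 94 mm and grips with 3 to 60 N. Pads are 16 mm wide; open, the fingers measure 119 mm over their backs; the gripper's body (75 mm by 177 mm) begins 78 mm behind the grasp point.
Start: joints at [1.107, 0.207, 1.542, -0, 1.393, -0.15], TCP at [0.177, 0.547, 0.205] pointing down, gripper open.
Joint ranges: [-2.73, 2.73], [-0.86, 2.22], [0.23, 2.46], [-1.11, 4.25], [0.08, 2.63], [-2.82, 2.82]. Speed limits (rad/s): [2.79, 2.79, 3.14, 3.14, 3.14, 3.14].

INTERFACE

Orientations are given as a 3x3 rotation matrix whose columns are the frame's x, y, z axes.
In Python, from plant import r, viewer, sign_off gives the robot as it stands. The module is installed in compiled form; this text tells all that it offers.
- The arm moves only by the tool servo_tool, never from a script. Its argument "steps" is one flat list of numbers, 5 for each row, row after row: the shift along the tool's x, y, z in m, then the turn about the tool's y in degrees, then the finger opening in m, from 0 to 0.094. A call has 1 to 20 rows; each row shifts and turns the commanded pose from where the row before left it, along the tool's axes as they then stand; what a row does not reach is not made up. A row lasts 1/12 s, in which the tool goes at most 41.7 mm and 7.16 degrees, less where a joint would pass 70% of its speed; a pose out of reach is approached as far as the arm can. A call is refused whole if a number of a shift passes 0.0417 or a number of a turn 7.16, either way. A call with a gripper value outside its range is refused whole. The fingers move at their own pace and stop on an object; the grip force is fixed at half the most. Time passes only in rows, so rows that do not move let the fingers close. It gives the time, the measured TCP pose, the force and the opening at its end, in the units of the state.
- r.state(): the state, without advancing time (a new reading comes with each control period).
- viewer.capture(name): name is "side" or "top" or "wrist"; returns a dict with "color" (480x640x3 uint8, red, green, blue), "depth" (480x640 float32, m along the optical axis (not along the pixel's ray), 0 where there is no reading), "mtx" (3x3 intrinsics, pixels), "eye" and "rotation" of the camera in the world; the wrist camera has in their place "T_tool_cam" (4x4, takes a point from camera to tool coordinates, whose origin is the TCP and whose axes are the tool frame's). Camera axes: x right, y up, looking along -z (the intrinsics and any distortion apply to the point x, -y, -z); pixel columns grow to the right and rows downward; lengths in m; the calibration is good to about 2 mm. The wrist camera is an equidistant fisheye: a pixel r from the principal point sees the ray r / f radians off the axis. A picture is of the moment at which its call begins: read the wrist's pose just before it.
- sign_off(): hands the job in, once; it reports no verdict.
The state is a dict: "time": time; "qpos": joint angles; "qvel": joint speeds; "tau": joint torques, N m; "tcp_pos": TCP position; "eef_rot": TCP orientation; "wrist_force": force on the tool from outside, world axes, zero at the start; "torque": the same for the moment, N m; "width": opening from 0.0 (shut) to 1.0 (fully open).
Only numpy, scipy, OpenCV 4.12 (cv2) and the standard library are available. Lean on these libraries where they do the work, as an engineer would, in place of code of your own. Each camera call takes 0.05 s, during which the arm holds its last target.

TASK

Painted model wheels are drying in the small plywood cupboard, and its door has been left open. Push the door fully shut and latch it: lift the steel latch bar by its knob over the lip of the catch on the frame and let it drop down into the notch, so that the door is held. Do not slam the door, the paint is wet, and leave the jar, the bottle and the stick tin standing where they are.

Things in the scene. Friction and masses are not known exactly. Their poses are not given: they have to be found in the camera images.
- cupboard: Plywood drying cupboard fixed on the bench, 380 wide (its y), 220 deep (x), 240 high. Origin: centre of the underside; -x is the front, +y the hinge side. Door and frame are flush at x = -127. The clear acrylic top sheet (underside at 232) juts 55 out over the shut door, so a hand straight from above cannot reach the latch: lean the tool 25 to 45 degrees, fingers pointing down and in to the door.
- door (a joint): Angle of the door, rad: 0 = fully shut (hard stop), growing as it opens outwards, up to 1.4. Leaf 280 wide, 16 thick, 202 high, lower edge 24 above the bench, 0.55 kg, clear window above. It stays where it is left (0.03 N m of friction). Opening turns it clockwise seen from above: hinge to free edge points along the cupboard's -y turned clockwise by this angle.
- latch (a joint): Angle of the latch bar about its pivot screw on the door, rad: 0 = level, lying at the bottom of its guide staple; positive = outer end raised; stops at 0.30. It falls back by its own weight (bar 0.22 kg).
- hinge (a point): Point on the door's upright hinge axis, at the height of the level latch bar (90 above the bench). In the cupboard's frame it lies at x -127, y +165.
- knob (a point): Centre of the black ball knob, 25 in diameter, by which the bar is lifted. It stands out on a 9 thick stem, 46 in front of the door's front face, 245 from the hinge axis measured along the door and 130 from the bar's pivot. Clear to either side of it along the door: 40. The point turns with the door and the bar.
- bar_end (a point): Free end of the latch bar, on its mid-line. Flat steel bar, 18 high, 6 thick, 225 long, along the outer face of the door (12 to 18 in front of it), 90 above the bench. Its pivot lies 115 and its free end 325 from the hinge axis, so it passes the door's free edge (280) by 45. A steel guide staple, 25 out from the door, holds it 195 from the hinge axis.
- notch (a point): Bottom of the notch in the steel catch on the frame, 305 from the hinge axis, 25 beyond the door's free edge. Open upwards, 16 wide along the bar. Its lip stands 23 to 28 in front of the frame, top 98 above the bench, 17 above the level bar's underside: raise the bar 0.10 rad or more (knob 13 up) to pass it. With the door shut the lowered bar lies 5 behind the lip.
- jar: Bystander, loose: small screw-top paint jar, 42 in diameter, 52 high. Origin at the centre of its underside.
- thinner: Bystander, loose: plastic bottle with a white cap, 54 in diameter, 120 high. Origin at the centre of its underside.
- stick_tin: Bystander, loose: metal tin with wooden sticks, 68 in diameter, 110 high with the sticks. Origin at the centre of its underside.

How it is judged:
By the outcome, as a careful person would: the job done as asked, in the order asked, and still so for the second after the job is handed in, with the robot touching nothing.
It also fails if it takes over 42 s, if anything falls off the work surface, if the arm or the gripper's body presses on something with over 40 N, if the wrist force passes 120 N, or if a joint passes its speed limit or range.

## Working session

There is one attempt and no reset: what is moved stays moved. The work goes in short steps, Python scripts to look and compute and a tool call to move; the robot and the scene stay as the last step left them, time stands still between calls to the robot, and variables do not carry over. Pictures are saved under pics/ and viewed, and the job is handed in when it is done.

Besides the shell and the picture viewer there is one more tool, called after "Call:" as a command line: name --argument value ..., lists and objects as JSON in quotes. servo_tool: Moves the arm, as the interface text tells. Its arguments: {"type":"object","properties":{"steps":{"type":"array"}},"required":["steps"]}

```bash
mkdir -p pics; ls
cat > h.py <<'E'
import numpy as np, cv2
from plant import r, viewer
def snap(n,tag):
    c=viewer.capture(n); cv2.imwrite(f'pics/{tag}.png',c['color'][:,:,::-1]); np.savez(f'/tmp/{tag}.npz',**{k:v for k,v in c.items() if not isinstance(v,str)}); return c
def ld(tag): return dict(np.load(f'/tmp/{tag}.npz'))
def pt(c,u,v,d=None):
    K=c['mtx']; 
    if d is None: d=c['depth'][int(v),int(u)]
    x=(u-K[0,2])/K[0,0]; y=(v-K[1,2])/K[1,1]
    return c['eye']+c['rotation']@np.array([x*d,-y*d,-d])
def onz(c,u,v,z):
    p=pt(c,u,v,1.0); e=c['eye']; return e+(p-e)*(z-e[2])/(p-e)[2]
E
python3 - <<'E'
from h import *
np.set_printoptions(precision=4,suppress=True)
for n in ('side','top'):
    c=snap(n,n+'1'); print(n,c['mtx'],c['eye'],c['rotation'],[k for k in c])
s=r.state(); print(s)
E
```

```text
pics
side [[451.6964   0.     313.6304]
 [  0.     451.6964 238.409 ]
 [  0.       0.       1.    ]] [ 0.0674 -0.2583  0.9375] [[ 0.4203  0.7489 -0.5123]
 [-0.9074  0.3478 -0.236 ]
 [ 0.0014  0.564   0.8258]] ['color', 'depth', 'mtx', 'eye', 'rotation']
top [[500.8983   0.     327.0568]
 [  0.     500.8983 241.7556]
 [  0.       0.       1.    ]] [ 0.5003 -0.0158  1.326 ] [[-0.0181  0.9969 -0.0764]
 [-0.9998 -0.0179  0.004 ]
 [ 0.0027  0.0765  0.9971]] ['color', 'depth', 'mtx', 'eye', 'rotation']
{'time': 0.1, 'qpos': array([ 1.1075,  0.2073,  1.5428, -0.    ,  1.3935, -0.1505]), 'qvel': array([-0.0006, -0.0019, -0.0047,  0.0021,  0.0009,  0.0005]), 'tau': array([ -0.0002, -37.186 , -28.2295,   0.07  ,   0.031 ,  -0.0001]), 'tcp_pos': array([0.1766, 0.5464, 0.2044]), 'eef_rot': array([[ 0.9515, -0.0009,  0.3077],
       [-0.3077, -0.0018,  0.9515],
       [-0.0003, -1.    , -0.002 ]]), 'wrist_force': array([ 0.7424,  0.5862, -0.6044]), 'torque': array([0.0422, 0.0144, 0.0298]), 'width': 1.0003351739335355}
```

View pics/side1.png

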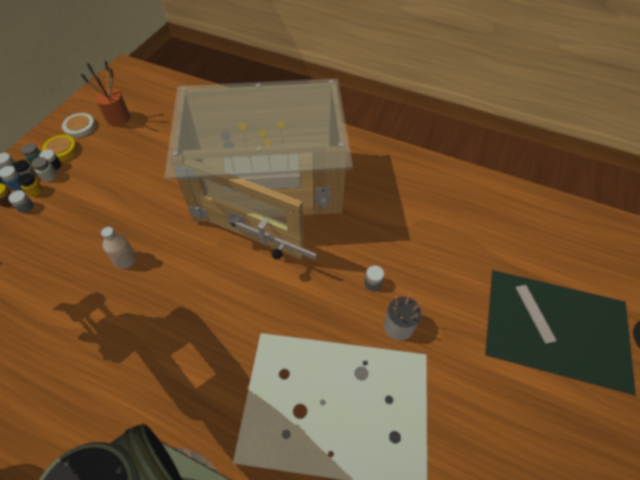

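View pics/top1.png

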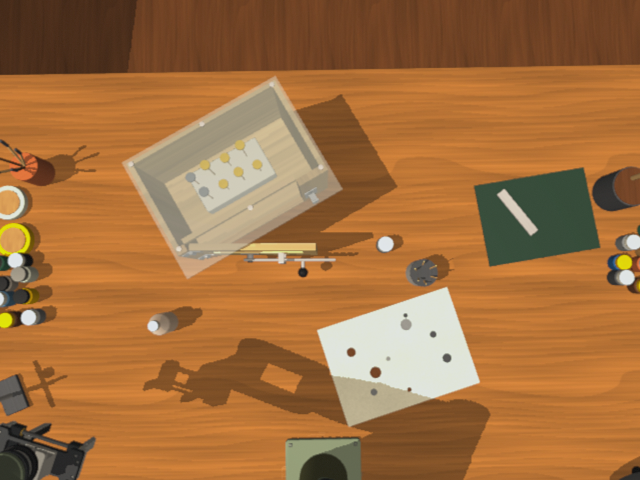

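Run:
```python
import cv2
a=cv2.imread('pics/side1.png')[70:290,160:400]; cv2.imwrite('pics/s1c.png',cv2.resize(a,None,fx=3.2,fy=2.7*1.0,interpolation=cv2.INTER_CUBIC)) if 0 else cv2.imwrite('pics/s1c.png',cv2.resize(a,None,fx=2.7,fy=2.7,interpolation=cv2.INTER_CUBIC))
a=cv2.imread('pics/top1.png')[60:300,110:400]; cv2.imwrite('pics/t1c.png',cv2.resize(a,None,fx=2.5,fy=2.5,interpolation=cv2.INTER_CUBIC))
```

```text
(no output)
```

View pics/s1c.png

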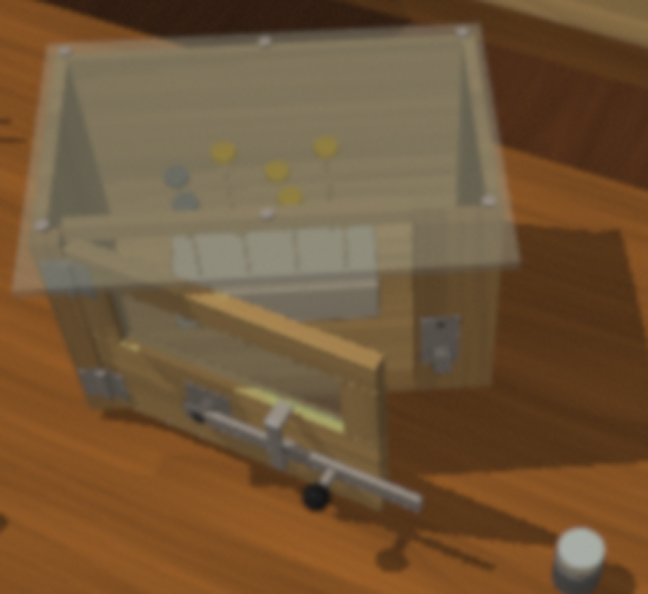

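View pics/t1c.png

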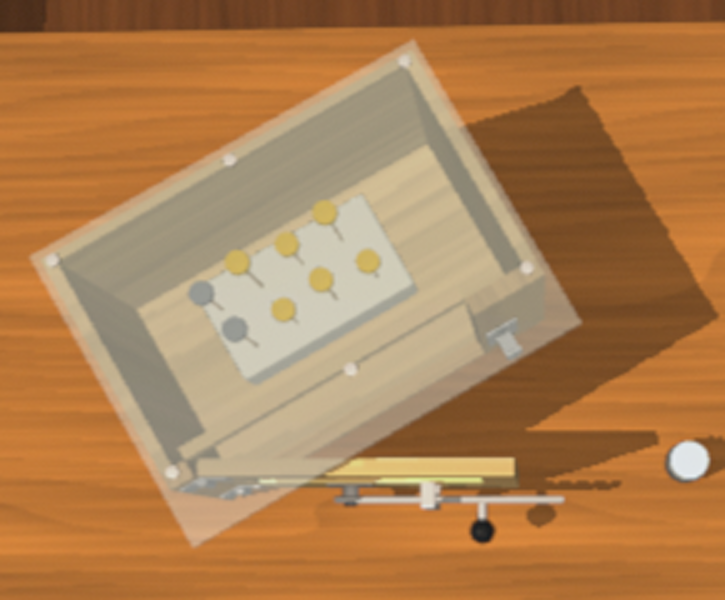

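Run:
```python
from h import *
np.set_printoptions(precision=4,suppress=True)
t=ld('top1'); s=ld('side1')
T=lambda u,v:(u/2.5+110,v/2.5+60); S=lambda u,v:(u/2.7+160,v/2.7+70)
cs=[onz(t,*T(*q),.236)[:2] for q in((413,40),(581,322),(193,546),(30,257))]
print('corners',cs,[np.linalg.norm(cs[i]-cs[i-1]) for i in range(4)])
for i in range(4): d=cs[i]-cs[i-1]; print(np.degrees(np.arctan2(d[1],d[0])))
for n,q in dict(knob=(482,531),barend=(564,499),barstart=(333,499)).items(): print(n,onz(t,*T(*q),.09), pt(t,*T(*q)))
for n,q in dict(knob=(316,497),barend=(421,503),catchbot=(441,362),hingeupper=(60,270),hingelow=(82,380)).items(): print(n,onz(s,*S(*q),.09),pt(s,*S(*q)))
for n,q,z in (('jar',(385,243),.052),('bottle',(157,325),.12),('tin',(422,272),.09)): print(n,onz(t,*q,z)[:2],pt(t,*q))
for n,q in (('jar',(375,271)),('bottle',(109,232)),('tin',(405,303))): print(n,pt(s,*q))
```

```text
corners [array([0.9581, 0.0891]), array([ 0.7001, -0.0561]), array([0.5096, 0.2845]), array([0.7667, 0.4291])] [np.float64(0.3901180917059614), np.float64(0.29601375500557975), np.float64(0.39025164273735535), np.float64(0.29495704630963926)]
-60.62494645365017
-150.62381641489907
119.219906043067
29.350523097779565
knob [0.5205 0.0403 0.09  ] [0.5203 0.0398 0.1004]
barend [ 0.5505 -0.0411  0.09  ] [ 0.5501 -0.0409  0.1008]
barstart [0.5547 0.1868 0.09  ] [ 0.5586  0.2016 -0.0003]
knob [0.5207 0.0399 0.09  ] [0.5162 0.0369 0.0984]
barend [ 0.5518 -0.0408  0.09  ] [ 0.5498 -0.0417  0.0935]
catchbot [0.6934 0.0047 0.09  ] [0.6948 0.0053 0.0881]
hingeupper [0.6434 0.374  0.09  ] [0.5423 0.2631 0.2387]
hingelow [0.5422 0.2823 0.09  ] [0.5586 0.301  0.0607]
jar [ 0.5922 -0.1687] [ 0.5921 -0.1686  0.0531]
bottle [0.4012 0.388 ] [0.4013 0.3877 0.1209]
tin [ 0.5161 -0.2534] [ 0.5163 -0.2562  0.0758]
jar [ 0.5944 -0.1687  0.0516]
bottle [0.3994 0.3929 0.1202]
tin [ 0.5334 -0.2557  0.076 ]
```

Call:
servo_tool --steps '[0, -0.035, 0, -6.75, 0.05, 0, -0.035, 0, -6.75, 0.05, 0, -0.035, 0, -6.75, 0.05, 0, -0.035, 0, -6.75, 0.05, 0, -0.035, 0, -6.75, 0.05, 0, -0.035, 0, -6.75, 0.05, 0, -0.035, 0, -6.75, 0.05, 0.0228, 0, -0.0303, 0, 0.05, 0.0228, 0, -0.0303, 0, 0.05, 0.0228, 0, -0.0303, 0, 0.05, 0.0228, 0, -0.0303, 0, 0.05, 0.0228, 0, -0.0303, 0, 0.05, 0.0228, 0, -0.0303, 0, 0.05, 0.0228, 0, -0.0303, 0, 0.05, 0.0228, 0, -0.0303, 0, 0.05, 0.0228, 0, -0.0303, 0, 0.05, 0.0228, 0, -0.0303, 0, 0.05]'

```text
time: 1.52
tcp_pos: [0.5256, 0.3935, 0.4497]
eef_rot: [[0.872, -0.001, -0.49], [0.49, -0.001, 0.872], [-0.001, -1.0, 0.0]]
wrist_force: [0.3, 0.8, 0.6]
width: 0.529
```

```bash
python3 -c "
from h import *
np.set_printoptions(precision=4,suppress=True)
print(r.state())"
```

```text
{'time': 1.5167, 'qpos': array([ 0.511 ,  0.3337,  0.8949,  0.0001,  1.9141, -1.5716]), 'qvel': array([-0.5704,  0.5299, -0.6762,  0.0047,  0.144 , -0.5677]), 'tau': array([  1.047 , -46.4891, -27.8315,  -0.1439,   0.0855,   0.4528]), 'tcp_pos': array([0.5256, 0.3935, 0.4497]), 'eef_rot': array([[ 0.8719, -0.0011, -0.4897],
       [ 0.4897, -0.0005,  0.8719],
       [-0.0012, -1.    ,  0.0001]]), 'wrist_force': array([0.3359, 0.7783, 0.5699]), 'torque': array([-0.0034,  0.0332, -0.0204]), 'width': 0.5294304926224284}
```

Call:
servo_tool --steps '[0.04, 0, 0, 0, 0.05, 0.04, 0, 0, 0, 0.05, 0.04, 0, 0, 0, 0.05, 0.04, 0, 0, 0, 0.05, 0.04, 0, 0, 0, 0.05, 0.04, 0, 0, 0, 0.05]'

```text
time: 2.02
tcp_pos: [0.6851, 0.4782, 0.4059]
eef_rot: [[0.872, 0.026, -0.489], [0.489, 0.021, 0.872], [0.033, -0.999, 0.005]]
wrist_force: [-0.8, -0.2, 0.5]
width: 0.532
```

```bash
python3 -c "
from h import *
np.set_printoptions(precision=4,suppress=True)
print(r.state()['qpos'])"
```

```text
[ 0.5037  0.8325  0.2347  0.0063  2.0412 -1.5755]
```

Call:
servo_tool --steps '[0.04, 0, 0, 0, 0.05, 0.04, 0, 0, 0, 0.05, 0.04, 0, 0, 0, 0.05, 0.04, 0, 0, 0, 0.05]'

```text
time: 2.35
tcp_pos: [0.7405, 0.4995, 0.3749]
eef_rot: [[0.863, 0.12, -0.491], [0.484, 0.083, 0.871], [0.145, -0.989, 0.014]]
wrist_force: [-0.1, -0.9, -0.4]
width: 0.534
```

```bash
python3 -c "
from h import *
np.set_printoptions(precision=4,suppress=True)
print(r.state()['qpos'])"
```

```text
[ 0.4903  0.8784  0.2274  0.0178  1.8906 -1.5854]
```

Call:
servo_tool --steps '[0, 0, 0, 0, 0.05, 0, 0, 0, 0, 0.05]'

```text
time: 2.52
tcp_pos: [0.7395, 0.4988, 0.3747]
eef_rot: [[0.864, 0.117, -0.49], [0.484, 0.081, 0.871], [0.142, -0.99, 0.014]]
wrist_force: [-0.7, 0.4, 0.2]
width: 0.533
```

```bash
python3 -c "
from h import *
np.set_printoptions(precision=5,suppress=True)
print(r.state()['qpos'],r.state()['tcp_pos'])"
```

```text
[ 0.49022  0.87818  0.22787  0.0176   1.89353 -1.58527] [0.73954 0.49884 0.37469]
```

Call:
servo_tool --steps '[0.038, -0.015, 0, 0, 0.05, 0.038, -0.015, 0, 0, 0.05, 0.038, -0.015, 0, 0, 0.05, 0.038, -0.015, 0, 0, 0.05, 0.038, -0.015, 0, 0, 0.05, 0.038, -0.015, 0, 0, 0.05]'

```text
time: 3.02
tcp_pos: [0.7805, 0.5061, 0.426]
eef_rot: [[0.831, 0.26, -0.493], [0.461, 0.175, 0.87], [0.312, -0.95, 0.025]]
wrist_force: [0.1, 0.4, -0.2]
width: 0.534
```

```bash
python3 -c "
from h import *
np.set_printoptions(precision=5,suppress=True)
print(r.state()['qpos'],r.state()['tcp_pos'])"
```

```text
[ 0.46821  0.83401  0.22574  0.03935  1.76581 -1.60019] [0.7805  0.50609 0.42601]
```

Call:
servo_tool --steps '[0.019, -0.007, 0, 0, 0.05, 0.019, -0.007, 0, 0, 0.05, 0.019, -0.007, 0, 0, 0.05, 0.019, -0.007, 0, 0, 0.05, 0.019, -0.007, 0, 0, 0.05, 0.019, -0.007, 0, 0, 0.05]'

```text
time: 3.52
tcp_pos: [0.7954, 0.5078, 0.4556]
eef_rot: [[0.808, 0.322, -0.494], [0.446, 0.215, 0.869], [0.386, -0.922, 0.03]]
wrist_force: [-0.5, -0.4, 0.2]
width: 0.532
```

```bash
python3 -c "
from h import *
np.set_printoptions(precision=5,suppress=True)
print(r.state()['qpos'],r.state()['tcp_pos'])"
```

```text
[ 0.45843  0.80885  0.2264   0.05067  1.71195 -1.60657] [0.79541 0.50777 0.45561]
```

Call:
servo_tool --steps '[0.019, -0.007, 0, 0, 0.05, 0.019, -0.007, 0, 0, 0.05, 0.019, -0.007, 0, 0, 0.05, 0.019, -0.007, 0, 0, 0.05, 0.019, -0.007, 0, 0, 0.05, 0.019, -0.007, 0, 0, 0.05, 0.019, -0.007, 0, 0, 0.05, 0.019, -0.007, 0, 0, 0.05, 0.019, -0.007, 0, 0, 0.05, 0.019, -0.007, 0, 0, 0.05, 0.019, -0.007, 0, 0, 0.05, 0.019, -0.007, 0, 0, 0.05, 0.019, -0.007, 0, 0, 0.05, 0.019, -0.007, 0, 0, 0.05]'

```text
time: 4.68
tcp_pos: [0.8153, 0.5035, 0.5511]
eef_rot: [[0.733, 0.464, -0.498], [0.397, 0.303, 0.866], [0.553, -0.832, 0.038]]
wrist_force: [-0.3, -0.4, -0.2]
width: 0.53
```

```bash
python3 -c "
from h import *
np.set_printoptions(precision=5,suppress=True)
print(r.state()['qpos'],r.state()['tcp_pos'])"
```

```text
[ 0.43466  0.72653  0.2262   0.07966  1.60577 -1.61953] [0.81531 0.50354 0.55114]
```

```bash
cat >> h.py <<'E'
def to(p):
    s=r.state(); return s['eef_rot'].T@(np.array(p)-s['tcp_pos'])
E
python3 -c "
from h import *
np.set_printoptions(precision=5,suppress=True)
d=to((.515,.037,.33));print(d,d/18,np.linalg.norm(d/18))"
```

```text
[-0.5274  -0.09686 -0.2631 ] [-0.0293  -0.00538 -0.01462] 0.03318249276440843
```

Call:
servo_tool --steps '[-0.0293, -0.0054, -0.0146, 0, 0.05, -0.0293, -0.0054, -0.0146, 0, 0.05, -0.0293, -0.0054, -0.0146, 0, 0.05, -0.0293, -0.0054, -0.0146, 0, 0.05, -0.0293, -0.0054, -0.0146, 0, 0.05, -0.0293, -0.0054, -0.0146, 0, 0.05, -0.0293, -0.0054, -0.0146, 0, 0.05, -0.0293, -0.0054, -0.0146, 0, 0.05, -0.0293, -0.0054, -0.0146, 0, 0.05, -0.0293, -0.0054, -0.0146, 0, 0.05, -0.0293, -0.0054, -0.0146, 0, 0.05, -0.0293, -0.0054, -0.0146, 0, 0.05, -0.0293, -0.0054, -0.0146, 0, 0.05, -0.0293, -0.0054, -0.0146, 0, 0.05, -0.0293, -0.0054, -0.0146, 0, 0.05, -0.0293, -0.0054, -0.0146, 0, 0.05, -0.0293, -0.0054, -0.0146, 0, 0.05, -0.0293, -0.0054, -0.0146, 0, 0.05, 0, 0, 0, 0, 0.05]'

```text
time: 6.27
tcp_pos: [0.5164, 0.0393, 0.3305]
eef_rot: [[0.738, 0.462, -0.492], [0.393, 0.299, 0.87], [0.549, -0.835, 0.039]]
wrist_force: [0.0, 0.1, -0.1]
width: 0.534
```

```bash
python3 -c "
from h import *
np.set_printoptions(precision=5,suppress=True)
s=r.state();print(s['qpos'],s['tcp_pos'],s['eef_rot'],s['wrist_force'])
snap('top','t2');snap('side','s2');snap('wrist','w2')
y=s['eef_rot'][:,1]
k=np.array([.5206,.040,.09])
print(to(k+.019*y),to(k+.019*y+[0,0,.06]))"
```

```text
[-0.41259 -0.32472  1.90313  0.5036   1.25624 -2.57044] [0.51639 0.0393  0.33052] [[ 0.73787  0.46162 -0.49239]
 [ 0.39324  0.29888  0.8695 ]
 [ 0.54855 -0.83521  0.03901]] [ 0.03844  0.12704 -0.12482]
[-0.13589  0.22223 -0.01196] [-0.10267  0.17231 -0.00976]
```

View pics/s2.png

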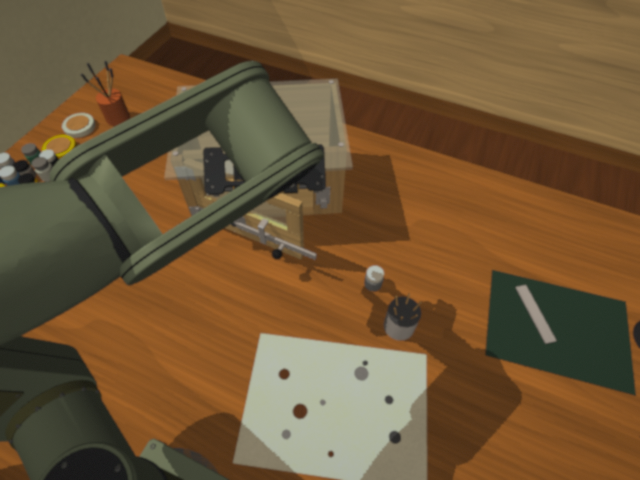

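View pics/w2.png

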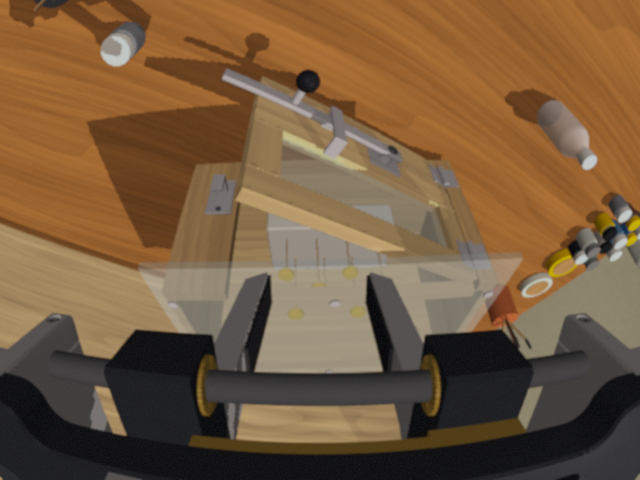

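```bash
cat > fk.py <<'E'
import numpy as np
from scipy.spatial.transform import Rotation as Ro
from scipy.optimize import least_squares
Z=lambda a:Ro.from_euler('z',a).as_matrix(); Y=lambda a:Ro.from_euler('y',a).as_matrix()
D=[([1.1075,.2073,1.5428,0,1.3935,-.1505],[.1766,.5464,.2044]),
([.511,.3337,.8949,.0001,1.9141,-1.5716],[.5256,.3935,.4497]),
([.5037,.8325,.2347,.0063,2.0412,-1.5755],[.6851,.4782,.4059]),
([.49022,.87818,.22787,.0176,1.89353,-1.58527],[.73954,.49884,.37469]),
([.46821,.83401,.22574,.03935,1.76581,-1.60019],[.7805,.50609,.42601]),
([.43466,.72653,.2262,.07966,1.60577,-1.61953],[.81531,.50354,.55114]),
([-.41259,-.32472,1.90313,.5036,1.25624,-2.57044],[.51639,.0393,.33052])]
def J(q):
    A,B,C=Z(q[0]),Y(q[1]),Y(q[1]+q[2])
    W=A@C@Z(q[3])@Y(q[4])
    return np.column_stack([A,A@B[:,2],A@C[:,0],A@C[:,2],W[:,2]]),W@Z(q[5])
M=np.vstack([J(q)[0] for q,_ in D]); b=np.hstack([p for _,p in D])
P,*_=np.linalg.lstsq(M,b,rcond=1e-6)
Rm=np.array([[.73787,.46162,-.49239],[.39324,.29888,.8695],[.54855,-.83521,.03901]])
C=J(D[-1][0])[1].T@Rm
lo=np.array([-2.73,-.86,.23,-1.11,.08,-2.82]);hi=np.array([2.73,2.22,2.46,4.25,2.63,2.82])
def fk(q): 
    j,R=J(q); return j@P,R@C
def ik(p,R,q0):
    f=lambda q:np.r_[(fk(q)[0]-p)*5,(fk(q)[1]-R).ravel()]
    s=least_squares(f,np.clip(q0,lo+1e-3,hi-1e-3),bounds=(lo,hi)); return s.x,np.abs(s.fun).max()
E
python3 -c "
from fk import *
np.set_printoptions(precision=3,suppress=True)
print(P,np.abs(M@P-b).max(),C)
q=np.array(D[-1][0])
k=np.array([.5206,.04,.09])
def path(R,q):
  for p in ([.5206,.04,.15],[.5206,.04,.09],[.5206,.04,.11],[.565,.025,.11],[.61,.03,.11],[.652,.049,.11],[.652,.049,.09],[.59,.012,.13],[.5,-.05,.2]):
    q,e=ik(np.array(p)+.019*R[:,1],R,q); print(p,q,e)
path(Rm,q)
R2=Rm@Y(np.pi); q2=q.copy();q2[5]+=np.pi; path(R2,q2)
"
```

```text
[0.    0.086 0.283 0.455 0.094 0.5   0.342] 4.670467897771591e-05 [[ 0. -0. -1.]
 [-1.  0. -0.]
 [-0.  1. -0.]]
[0.5206, 0.04, 0.15] [-0.374 -0.071  2.124  0.637  0.834 -2.82 ] 0.005773015160604689
[0.5206, 0.04, 0.09] [-0.327  0.043  2.14   0.643  0.7   -2.82 ] 0.041726728019727766
[0.5206, 0.04, 0.11] [-0.343  0.003  2.137  0.641  0.744 -2.82 ] 0.029182713522617032
[0.565, 0.025, 0.11] [-0.344  0.103  2.032  0.641  0.75  -2.82 ] 0.027718607597634226
[0.61, 0.03, 0.11] [-0.317  0.194  1.938  0.662  0.741 -2.82 ] 0.012510662518744664
[0.652, 0.049, 0.11] [-0.266  0.27   1.851  0.667  0.723 -2.784] 1.059707877004712e-12
[0.652, 0.049, 0.09] [-0.264  0.304  1.859  0.695  0.69  -2.82 ] 0.0013020592573707024
[0.59, 0.012, 0.13] [-0.364  0.125  1.964  0.637  0.799 -2.82 ] 0.016854851166942186
[0.5, -0.05, 0.2] [-0.56  -0.151  2.048  0.544  1.051 -2.82 ] 0.044144298401162074
[0.5206, 0.04, 0.15] [-0.382 -0.07   2.127  0.651  0.835  0.299] 6.1177295017644795e-06
[0.5206, 0.04, 0.09] [-0.382  0.056  2.166  0.76   0.711  0.148] 6.117890861689901e-06
[0.5206, 0.04, 0.11] [-0.382  0.011  2.155  0.719  0.752  0.203] 6.11763471058957e-06
[0.565, 0.025, 0.11] [-0.376  0.109  2.049  0.713  0.754  0.216] 6.117828904472766e-06
[0.61, 0.03, 0.11] [-0.329  0.196  1.947  0.695  0.741  0.275] 6.117828706631023e-06
[0.652, 0.049, 0.11] [-0.266  0.27   1.851  0.667  0.723  0.358] 6.117828575069595e-06
[0.652, 0.049, 0.09] [-0.266  0.304  1.86   0.699  0.69   0.317] 6.117821602202866e-06
[0.59, 0.012, 0.13] [-0.382  0.127  1.975  0.677  0.8    0.261] 6.1178368132575045e-06
[0.5, -0.05, 0.2] [-0.624 -0.142  2.071  0.624  1.07   0.175] 6.1178287463770076e-06
```

```bash
python3 -c "
from h import *
np.set_printoptions(precision=3,suppress=True)
c=ld('w2');print(c['T_tool_cam'],c['mtx'])"
```

```text
[[ 0.001 -0.961 -0.276 -0.081]
 [-0.     0.276 -0.961 -0.179]
 [ 1.     0.001  0.     0.   ]
 [ 0.     0.     0.     1.   ]] [[371.648   0.    318.316]
 [  0.    371.648 235.957]
 [  0.      0.      1.   ]]
```

Call:
servo_tool --steps '[0, 0, 0, 7, 0.05, 0, 0, 0, 7, 0.05, 0, 0, 0, 7, 0.05, 0, 0, 0, 7, 0.05, 0, 0, 0, 7, 0.05, 0, 0, 0, 7, 0.05, 0, 0, 0, 7, 0.05, 0, 0, 0, 7, 0.05, 0, 0, 0, 7, 0.05, 0, 0, 0, 7, 0.05, 0, 0, 0, 7, 0.05, 0, 0, 0, 7, 0.05, 0, 0, 0, 7, 0.05, 0, 0, 0, 7, 0.05, 0, 0, 0, 7, 0.05, 0, 0, 0, 7, 0.05, 0, 0, 0, 7, 0.05, 0, 0, 0, 7, 0.05, 0, 0, 0, 7, 0.05, 0, 0, 0, 7, 0.05]'

```text
time: 8.08
tcp_pos: [0.52, 0.0447, 0.3351]
eef_rot: [[-0.243, 0.464, 0.852], [-0.86, 0.304, -0.411], [-0.449, -0.832, 0.325]]
wrist_force: [0.1, 0.9, 0.0]
width: 0.529
```

Call:
servo_tool --steps '[0, 0, 0, 7, 0.05, 0, 0, 0, 7, 0.05, 0, 0, 0, 7, 0.05, 0, 0, 0, 7, 0.05, 0, 0, 0, 7, 0.05, 0, 0, 0, 5, 0.05, 0, 0, 0, 0, 0.05]'

```text
time: 8.67
tcp_pos: [0.52, 0.0446, 0.335]
eef_rot: [[-0.731, 0.464, 0.5], [-0.398, 0.304, -0.865], [-0.553, -0.832, -0.037]]
wrist_force: [0.4, -0.1, 0.1]
width: 0.53
```

```bash
python3 -c "
from h import *
np.set_printoptions(precision=4,suppress=True)
s=r.state();print(s['qpos'],s['tcp_pos'],s['eef_rot'],s['wrist_force'])
y=s['eef_rot'][:,1]
k=np.array([.5206,.040,.09])
print(to(k+.019*y),to(k+.019*y+[0,0,.06]))"
```

```text
[-0.4002 -0.3211  1.8937  0.5057  1.255   0.5756] [0.52   0.0446 0.335 ] [[-0.7314  0.4641  0.4996]
 [-0.3985  0.3037 -0.8654]
 [-0.5534 -0.8321 -0.0372]] [ 0.3906 -0.0561  0.0834]
[0.1369 0.2218 0.0134] [0.1037 0.1719 0.0111]
```

Call:
servo_tool --steps '[0.0148, 0.0246, 0.0016, 0, 0.05, 0.0148, 0.0246, 0.0016, 0, 0.05, 0.0148, 0.0246, 0.0016, 0, 0.05, 0.0148, 0.0246, 0.0016, 0, 0.05, 0.0148, 0.0246, 0.0016, 0, 0.05, 0.0148, 0.0246, 0.0016, 0, 0.05, 0.0148, 0.0246, 0.0016, 0, 0.05, 0, 0, 0, 0, 0.05]'

```text
time: 9.33
tcp_pos: [0.5247, 0.0469, 0.1269]
eef_rot: [[-0.737, 0.454, 0.501], [-0.399, 0.307, -0.864], [-0.546, -0.837, -0.045]]
wrist_force: [-0.9, 0.0, -0.6]
width: 0.534
```

```bash
python3 -c "
from h import *
np.set_printoptions(precision=4,suppress=True)
s=r.state();print(s['qpos'],s['tcp_pos'],s['wrist_force'])
snap('top','t3');snap('side','s3');snap('wrist','w3')
y=s['eef_rot'][:,1]
k=np.array([.5206,.040,.09])
print(to(k+.019*y))"
```

```text
[-0.388  -0.0609  2.1365  0.6616  0.8357  0.2739] [0.5247 0.0469 0.1269] [-0.931   0.0326 -0.6156]
[0.0332 0.0501 0.0009]
```

View pics/w3.png

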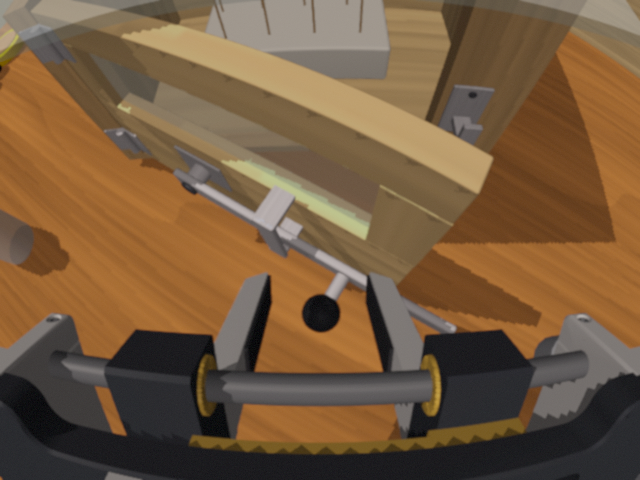

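View pics/s3.png

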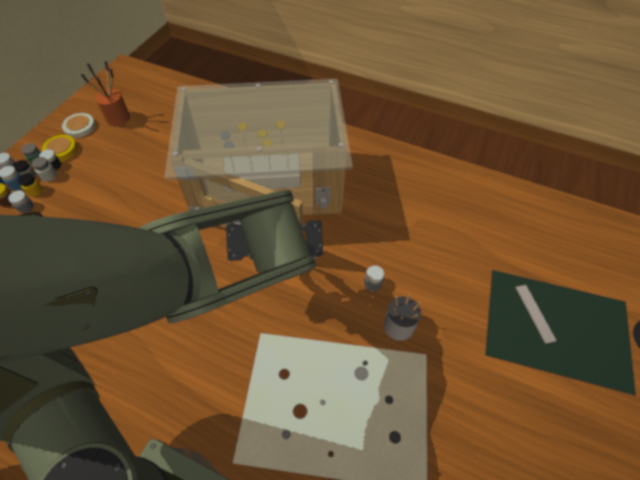

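```bash
python3 -c "
from h import *
from fk import *
np.set_printoptions(precision=4,suppress=True)
s=r.state();R0=s['eef_rot']
n=np.array([np.cos(-.019),np.sin(-.019),0])
for a in (0,10,20,25,30):
  R=R0@Y(np.radians(a))
  for g,o in ((.019,.05),(.012,.04),(.012,.036)):
    m=[]
    for sz in (1,-1):
      for w in(o/2,o/2+.0125):
        for sx in(1,-1):
          m.append(R@[sx*.008,g,sz*w])
    m=np.array(m); print(a,g,o,(m@n).max(),m[:,2].min(), R[2,2])
"
```

```text
0 0.019 0.05 0.03385429412361733 -0.021590700927847543 -0.03608980183056042
0 0.012 0.04 0.028062721203587274 -0.01558572076136497 -0.03608980183056042
0 0.012 0.036 0.027030695084222504 -0.015513541157703849 -0.03608980183056042
10 0.019 0.05 0.029478878970291097 -0.025056931973917014 -0.13165343106147798
10 0.012 0.04 0.024354551069019178 -0.018574133661279853 -0.13165343106147798
10 0.012 0.036 0.02358942295715766 -0.0183108267991569 -0.13165343106147798
20 0.019 0.05 0.024472623088720842 -0.028242182707856847 -0.22321683740944304
20 0.012 0.04 0.02007366028247058 -0.02130156736347986 -0.22321683740944304
20 0.012 0.036 0.01959867820861772 -0.020855133688660977 -0.22321683740944304
25 0.019 0.05 0.021779839300052378 -0.029698779928109188 -0.2666219522814668
25 0.012 0.04 0.017758517566579632 -0.02254113900937208 -0.2666219522814668
25 0.012 0.036 0.017434591921837782 -0.022007895104809147 -0.2666219522814668
30 0.019 0.05 0.018987639030580393 -0.031049670897930936 -0.30799791310589203
30 0.012 0.04 0.01535012154425551 -0.023685150175071706 -0.30799791310589203
30 0.012 0.036 0.015179717598372807 -0.02306915434885992 -0.30799791310589203
```

Call:
servo_tool --steps '[0, 0, 0, 6, 0.042, 0, 0, 0, 6, 0.042, 0, 0, 0, 6, 0.042, 0, 0, 0, 0, 0.042]'

```text
time: 9.82
tcp_pos: [0.5308, 0.0437, 0.1361]
eef_rot: [[-0.848, 0.468, 0.248], [-0.11, 0.301, -0.947], [-0.518, -0.831, -0.204]]
wrist_force: [-0.2, 1.5, -0.3]
width: 0.444
```

```bash
python3 -c "
from h import *
np.set_printoptions(precision=4,suppress=True)
s=r.state();print(s['qpos'],s['tcp_pos'],s['wrist_force'])
y=s['eef_rot'][:,1]
k=np.array([.5206,.040,.09])
print(to(k+.012*y))"
```

```text
[-0.3899 -0.0712  2.1277  0.6617  0.8373  0.5927] [0.5308 0.0437 0.1361] [-0.2258  1.4511 -0.3437]
[0.033  0.0444 0.0104]
```

Call:
servo_tool --steps '[0.0066, 0.0089, 0.0021, 0, 0.042, 0.0066, 0.0089, 0.0021, 0, 0.042, 0.0066, 0.0089, 0.0021, 0, 0.042, 0.0066, 0.0089, 0.0021, 0, 0.042, 0.0066, 0.0089, 0.0021, 0, 0.042, 0, 0, 0, 0, 0.042, 0, 0, 0, 0, 0.042]'

```text
time: 10.4
tcp_pos: [0.5246, 0.0441, 0.0777]
eef_rot: [[-0.85, 0.465, 0.249], [-0.112, 0.302, -0.947], [-0.515, -0.832, -0.205]]
wrist_force: [0.3, 0.4, 0.5]
width: 0.446
```

```bash
python3 -c "
from h import *
np.set_printoptions(precision=4,suppress=True)
s=r.state();print(s['qpos'],s['tcp_pos'],s['wrist_force'])
snap('top','t4');snap('wrist','w4')
y=s['eef_rot'][:,1]
k=np.array([.5206,.040,.09])
print(to(k+.012*y))"
```

```text
[-0.3956  0.0379  2.1767  0.7641  0.7238  0.4419] [0.5246 0.0441 0.0777] [0.2526 0.3761 0.5317]
[-0.0018 -0.001   0.0001]
```

View pics/w4.png

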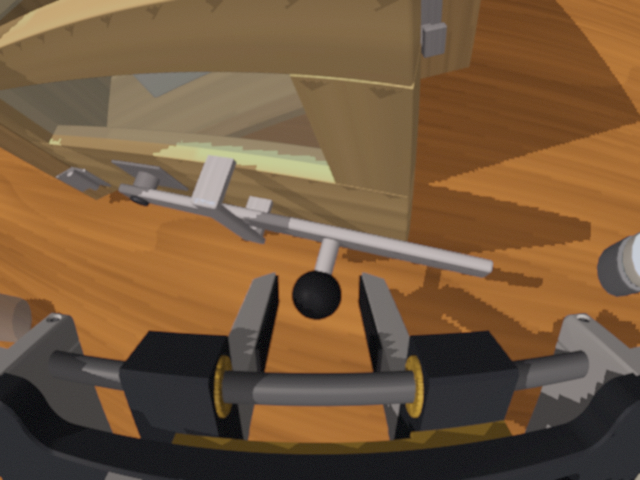

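View pics/t4.png

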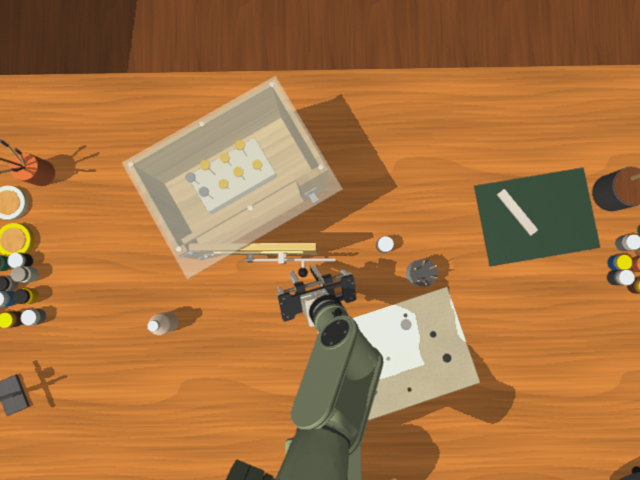

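```bash
python3 -c "
from h import *
np.set_printoptions(precision=4,suppress=True)
c=ld('w4');T=c['T_tool_cam'];K=c['mtx']
u=np.array([317-K[0,2],294-K[1,2]])/K[0,0];th=np.linalg.norm(u);e=u/th
d=T[:3,:3]@np.array([np.sin(th)*e[0],-np.sin(th)*e[1],-np.cos(th)])
o=T[:3,3]
t=(0-o[0])/d[0];print('at x=0',o+t*d)
t=(-.012-o[1])/d[1];print('at y=-.012',o+t*d)
print(c['depth'][294,317])
"
```

```text
at x=0 [ 0.     -0.0075 -0.0009]
at y=-.012 [-0.0021 -0.012  -0.0009]
0.16902193
```

Call:
servo_tool --steps '[-0.002, 0.003, -0.001, 0, 0.042, 0, 0, 0, 0, 0.02, 0, 0, 0, 0, 0.01, 0, 0, 0, 0, 0.0, 0, 0, 0, 0, 0.0, 0, 0, 0, 0, 0.0]'

```text
time: 11.0
tcp_pos: [0.5267, 0.046, 0.0754]
eef_rot: [[-0.851, 0.464, 0.247], [-0.11, 0.302, -0.947], [-0.514, -0.833, -0.206]]
wrist_force: [0.3, -0.7, 1.6]
width: 0.247
```

Call:
servo_tool --steps '[-0.0029, -0.0044, -0.0016, 0, 0.0, -0.0029, -0.0044, -0.0016, 0, 0.0, -0.0029, -0.0044, -0.0016, 0, 0.0, -0.0029, -0.0044, -0.0016, 0, 0.0, 0, 0, 0, 0, 0.0, 0, 0, 0, 0, 0.0]'

```text
time: 11.5
tcp_pos: [0.5277, 0.0472, 0.0985]
eef_rot: [[-0.85, 0.466, 0.247], [-0.11, 0.3, -0.947], [-0.516, -0.832, -0.204]]
wrist_force: [-1.7, -5.4, 1.4]
width: 0.248
```

```bash
python3 -c "
from h import *
np.set_printoptions(precision=4,suppress=True)
s=r.state();print(s['qpos'],s['tcp_pos'],s['wrist_force'],s['width'])
snap('side','s5');snap('wrist','w5')"
```

```text
[-0.383  -0.0036  2.1605  0.7199  0.7571  0.5131] [0.5277 0.0472 0.0985] [-1.7218 -5.3501  1.3926] 0.24816807970564772
```

View pics/w5.png

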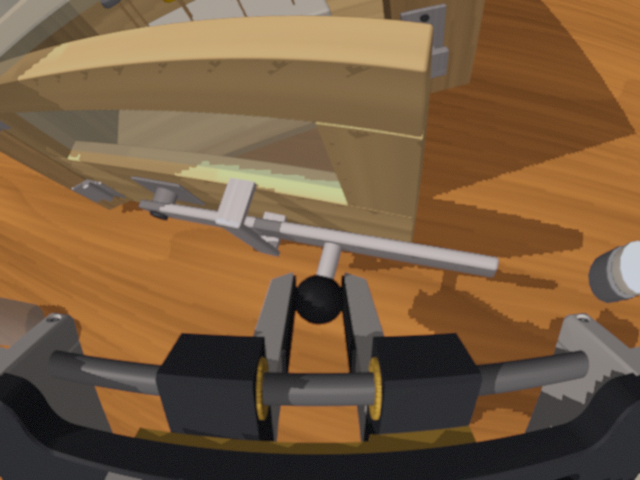

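View pics/s5.png

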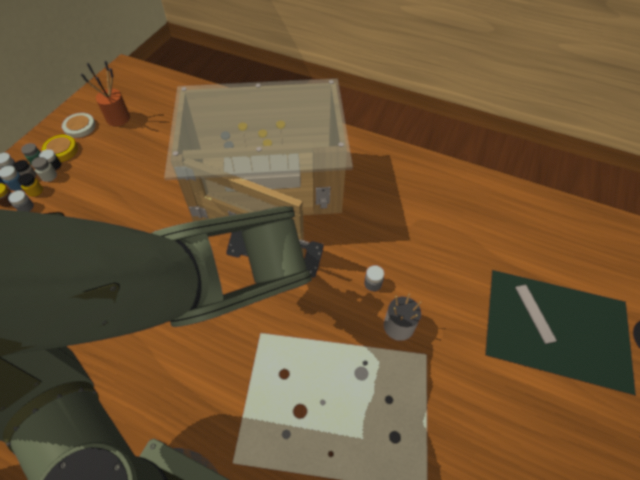

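```bash
cat > arc.py <<'E'
from h import *
from fk import Y,Z
def arc(kxy,dth,turn,n,hinge=(.5721,.2851),up=0):
    R=r.state()['eef_rot'].copy(); k=np.array(kxy,float); H=np.array(hinge); out=[]
    for i in range(n):
        k2=H+Z(np.radians(dth))[:2,:2]@(k-H)
        sh=R.T@np.r_[k2-k,up]; out.append(np.r_[sh,turn]); R=R@Y(np.radians(turn)); k=k2
    print('\n'.join(', '.join('%.4f'%a for a in o) for o in out)); print(k)
E
python3 -c "
from arc import *
s=r.state();print(s['tcp_pos']-.011*s['eef_rot'][:,1])
arc((.5206,.0420),1.7,-1.5,12)"
```

```text
[0.52252187 0.04387921 0.10741647]
-0.0060, 0.0029, 0.0031, -1.5000
-0.0060, 0.0030, 0.0031, -1.5000
-0.0059, 0.0031, 0.0031, -1.5000
-0.0059, 0.0032, 0.0030, -1.5000
-0.0059, 0.0033, 0.0030, -1.5000
-0.0059, 0.0033, 0.0029, -1.5000
-0.0059, 0.0034, 0.0029, -1.5000
-0.0059, 0.0035, 0.0028, -1.5000
-0.0058, 0.0035, 0.0028, -1.5000
-0.0058, 0.0036, 0.0027, -1.5000
-0.0058, 0.0036, 0.0027, -1.5000
-0.0058, 0.0037, 0.0026, -1.5000
[0.60856784 0.03929529]
```

Call:
servo_tool --steps '[-0.006, 0.0029, 0.0031, -1.5, 0.0, -0.006, 0.003, 0.0031, -1.5, 0.0, -0.0059, 0.0031, 0.0031, -1.5, 0.0, -0.0059, 0.0032, 0.003, -1.5, 0.0, -0.0059, 0.0033, 0.003, -1.5, 0.0, -0.0059, 0.0033, 0.0029, -1.5, 0.0]'

```text
time: 12.1
tcp_pos: [0.571, 0.0424, 0.0975]
eef_rot: [[-0.801, 0.464, 0.379], [-0.259, 0.302, -0.918], [-0.54, -0.833, -0.122]]
wrist_force: [-1.6, -4.5, -0.6]
width: 0.248
```

Forces small; continue.

Call:
servo_tool --steps '[-0.0059, 0.0034, 0.0029, -1.5, 0.0, -0.0059, 0.0035, 0.0028, -1.5, 0.0, -0.0058, 0.0035, 0.0028, -1.5, 0.0, -0.0058, 0.0036, 0.0027, -1.5, 0.0, -0.0058, 0.0036, 0.0027, -1.5, 0.0, -0.0058, 0.0037, 0.0026, -1.5, 0.0, 0, 0, 0, 0, 0]'

```text
time: 12.68
tcp_pos: [0.6164, 0.0448, 0.098]
eef_rot: [[-0.732, 0.466, 0.498], [-0.398, 0.301, -0.867], [-0.553, -0.832, -0.035]]
wrist_force: [1.7, -5.0, -0.3]
width: 0.247
```

```bash
python3 -c "
from arc import *
np.set_printoptions(precision=4,suppress=True)
s=r.state();k=s['tcp_pos']-.013*s['eef_rot'][:,1];print(k,s['qpos'],s['wrist_force'])
H=np.array([.5721,.2851]);d=k[:2]-H;print(np.linalg.norm(d),np.degrees(np.arctan2(d[1],d[0])))
snap('wrist','w6');snap('top','t6')
arc(k[:2],1.0,0,10)"
```

```text
[0.6103 0.0409 0.1088] [-0.3146  0.181   1.9571  0.6972  0.7345  0.2803] [ 1.6519 -4.9715 -0.3227]
0.2472127844922817 -81.10768176399397
-0.0034, 0.0022, 0.0015, 0.0000
-0.0034, 0.0022, 0.0014, 0.0000
-0.0034, 0.0022, 0.0014, 0.0000
-0.0035, 0.0022, 0.0013, 0.0000
-0.0035, 0.0023, 0.0012, 0.0000
-0.0035, 0.0023, 0.0011, 0.0000
-0.0035, 0.0023, 0.0011, 0.0000
-0.0035, 0.0023, 0.0010, 0.0000
-0.0035, 0.0023, 0.0009, 0.0000
-0.0035, 0.0023, 0.0009, 0.0000
[0.6521 0.0512]
```

View pics/w6.png

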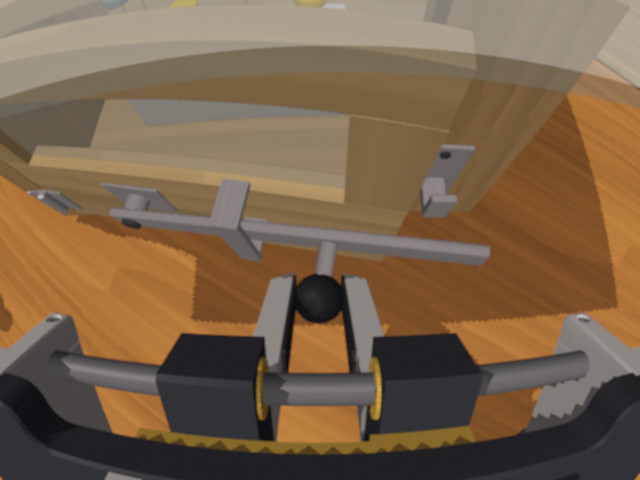

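View pics/t6.png

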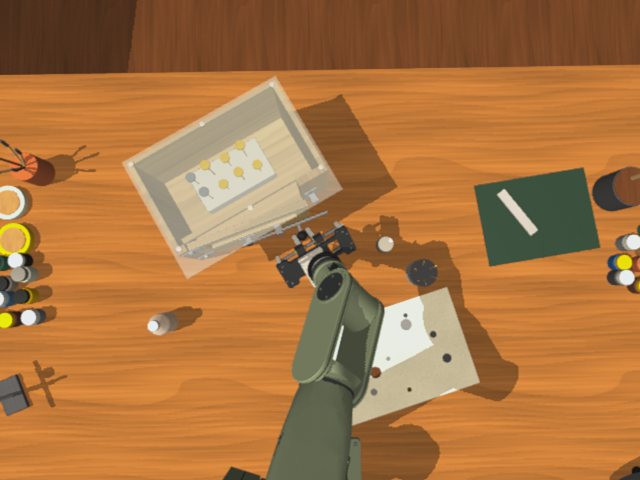

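Call:
servo_tool --steps '[-0.0034, 0.0022, 0.0015, 0, 0, -0.0034, 0.0022, 0.0014, 0, 0, -0.0034, 0.0022, 0.0014, 0, 0, -0.0035, 0.0022, 0.0013, 0, 0, -0.0035, 0.0023, 0.0012, 0, 0, -0.0035, 0.0023, 0.0011, 0, 0, 0, 0, 0, 0, 0]'

```text
time: 13.37
tcp_pos: [0.6409, 0.0499, 0.0978]
eef_rot: [[-0.732, 0.466, 0.497], [-0.397, 0.3, -0.867], [-0.553, -0.832, -0.035]]
wrist_force: [0.9, -6.2, -0.5]
width: 0.248
```

```bash
python3 -c "
from arc import *
np.set_printoptions(precision=4,suppress=True)
s=r.state();k=s['tcp_pos']-.013*s['eef_rot'][:,1];print(k,s['wrist_force'])
H=np.array([.5721,.2851]);d=k[:2]-H;print(np.linalg.norm(d),np.degrees(np.arctan2(d[1],d[0])))
snap('wrist','w7')
arc(k[:2],.5,0,8)"
```

```text
[0.6349 0.046  0.1086] [ 0.8756 -6.1511 -0.4606]
0.24724617421477657 -75.28883487852
-0.0017, 0.0011, 0.0006, 0.0000
-0.0018, 0.0011, 0.0005, 0.0000
-0.0018, 0.0011, 0.0005, 0.0000
-0.0018, 0.0011, 0.0005, 0.0000
-0.0018, 0.0011, 0.0005, 0.0000
-0.0018, 0.0012, 0.0005, 0.0000
-0.0018, 0.0012, 0.0004, 0.0000
-0.0018, 0.0012, 0.0004, 0.0000
[0.6514 0.0509]
```

View pics/w7.png

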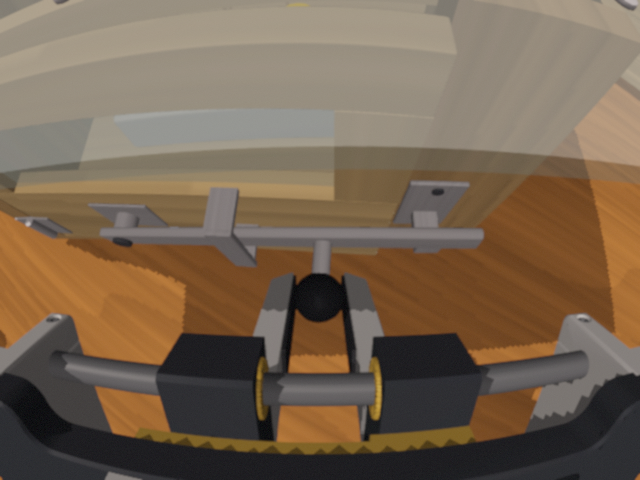

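Call:
servo_tool --steps '[-0.0017, 0.0011, 0.0006, 0, 0, -0.0018, 0.0011, 0.0005, 0, 0, -0.0018, 0.0011, 0.0005, 0, 0, -0.0018, 0.0011, 0.0005, 0, 0, -0.0018, 0.0011, 0.0005, 0, 0, -0.0018, 0.0012, 0.0005, 0, 0, -0.0018, 0.0012, 0.0004, 0, 0, 0, 0, 0, 0, 0, 0, 0, 0, 0, 0]'

```text
time: 14.17
tcp_pos: [0.6547, 0.0539, 0.0975]
eef_rot: [[-0.733, 0.465, 0.497], [-0.397, 0.3, -0.867], [-0.552, -0.833, -0.035]]
wrist_force: [-0.4, -6.9, 0.9]
width: 0.251
```

```bash
python3 -c "
from arc import *
np.set_printoptions(precision=4,suppress=True)
s=r.state();k=s['tcp_pos']-.013*s['eef_rot'][:,1];print(k,s['wrist_force'],s['wrist_force'][:2]@[.8716,.4902])
H=np.array([.5721,.2851]);d=k[:2]-H;print(np.linalg.norm(d),np.degrees(np.arctan2(d[1],d[0])))
snap('wrist','w8')
arc(k[:2],.25,0,3)"
```

```text
[0.6486 0.05   0.1083] [-0.4492 -6.9267  0.858 ] -3.786970625614605
0.24727933573051597 -71.96858222091507
-0.0009, 0.0006, 0.0002, 0.0000
-0.0009, 0.0006, 0.0002, 0.0000
-0.0009, 0.0006, 0.0002, 0.0000
[0.6517 0.051 ]
```

View pics/w8.png

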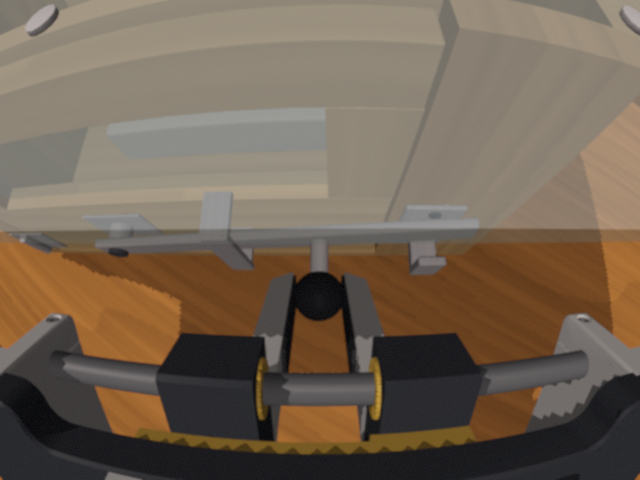

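Call:
servo_tool --steps '[-0.0009, 0.0006, 0.0002, 0, 0, -0.0009, 0.0006, 0.0002, 0, 0, 0, 0, 0, 0, 0]'

```text
time: 14.47
tcp_pos: [0.655, 0.0538, 0.0959]
eef_rot: [[-0.735, 0.462, 0.497], [-0.398, 0.299, -0.867], [-0.549, -0.835, -0.036]]
wrist_force: [-5.4, -11.0, -0.2]
width: 0.256
```

Call:
servo_tool --steps '[-0.0009, 0.0006, 0.0002, 0, 0, 0, 0, 0, 0, 0, 0, 0, 0, 0, 0]'

```text
time: 14.72
tcp_pos: [0.6552, 0.0538, 0.0951]
eef_rot: [[-0.736, 0.46, 0.497], [-0.399, 0.299, -0.867], [-0.548, -0.836, -0.036]]
wrist_force: [-6.7, -13.6, 1.5]
width: 0.252
```

Call:
servo_tool --steps '[0.0019, 0.0029, 0.0001, 0, 0, 0.0019, 0.0029, 0.0001, 0, 0, 0.0019, 0.0029, 0.0001, 0, 0, 0.0019, 0.0029, 0.0001, 0, 0, 0, 0, 0, 0, 0]'

```text
time: 15.13
tcp_pos: [0.6558, 0.0529, 0.081]
eef_rot: [[-0.736, 0.462, 0.495], [-0.397, 0.297, -0.868], [-0.548, -0.836, -0.035]]
wrist_force: [-5.8, -15.4, -0.7]
width: 0.25
```

```bash
python3 -c "
from arc import *
np.set_printoptions(precision=4,suppress=True)
s=r.state();print(s['tcp_pos'],s['wrist_force'],s['width'])
snap('wrist','w9')"
```

```text
[0.6558 0.0529 0.081 ] [ -5.7782 -15.3638  -0.6605] 0.25027454832200896
```

View pics/w9.png

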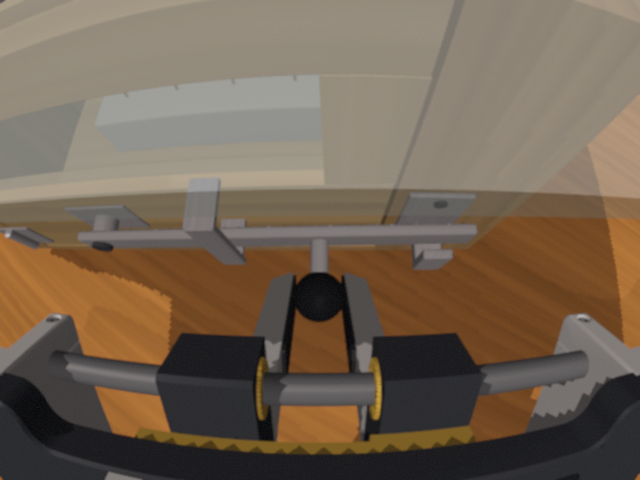

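Call:
servo_tool --steps '[0.001, 0.0015, 0, 0, 0, 0.001, 0.0015, 0, 0, 0, 0, 0, 0, 0, 0.02, 0, 0, 0, 0, 0.03, 0, 0, 0, 0, 0.042, 0, 0, 0, 0, 0.042, 0, 0, 0, 0, 0.042, 0, 0, 0, 0, 0.042]'

```text
time: 15.85
tcp_pos: [0.6571, 0.0579, 0.0797]
eef_rot: [[-0.733, 0.463, 0.499], [-0.398, 0.304, -0.866], [-0.552, -0.833, -0.039]]
wrist_force: [-0.3, -0.7, -0.3]
width: 0.445
```

```bash
python3 -c "
from arc import *
np.set_printoptions(precision=4,suppress=True)
s=r.state();print(s['tcp_pos'],s['wrist_force'],s['width'])
snap('wrist','w10')"
```

```text
[0.6571 0.0579 0.0797] [-0.2689 -0.7163 -0.3128] 0.4451093045651368
```

View pics/w10.png

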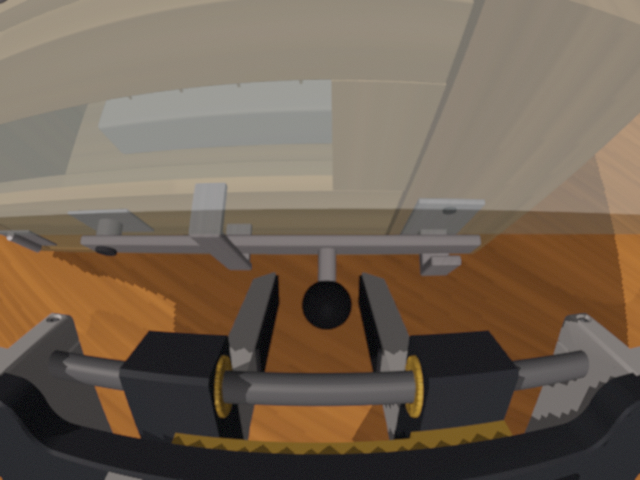

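Call:
servo_tool --steps '[0, -0.008, 0.002, 0, 0.046, 0, -0.01, 0, 0, 0.046, 0, -0.015, 0, 0, 0.046, 0, -0.02, 0, 0, 0.046, 0, -0.025, 0, 0, 0.046, 0.01, -0.025, 0, 0, 0.046, 0.02, -0.025, 0, 0, 0.046, 0.03, -0.02, 0, 0, 0.046, 0.03, -0.02, 0, 0, 0.046, 0.03, -0.02, 0, 0, 0.046, 0, 0, 0, 0, 0.046]'

```text
time: 16.82
tcp_pos: [0.4798, -0.0522, 0.1697]
eef_rot: [[-0.736, 0.464, 0.493], [-0.394, 0.299, -0.869], [-0.551, -0.834, -0.037]]
wrist_force: [0.4, 0.3, -0.5]
width: 0.491
```

```bash
python3 -c "
from arc import *
np.set_printoptions(precision=4,suppress=True)
s=r.state();print(s['tcp_pos'],s['wrist_force'],s['qpos'])
snap('wrist','w11');snap('top','t11');snap('side','s11')"
```

```text
[ 0.4798 -0.0522  0.1697] [ 0.3838  0.349  -0.5053] [-0.6921 -0.1799  2.1375  0.638   1.0829  0.0952]
```

View pics/w11.png

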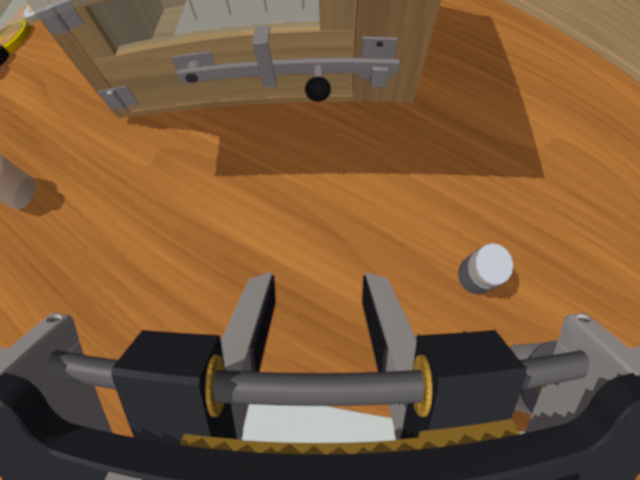

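View pics/t11.png

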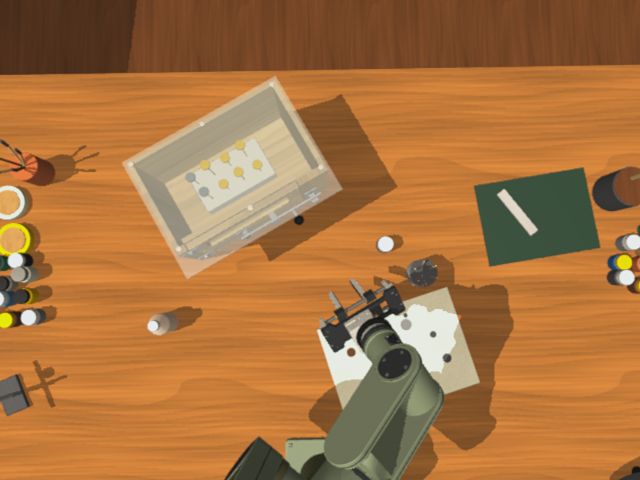

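View pics/s11.png

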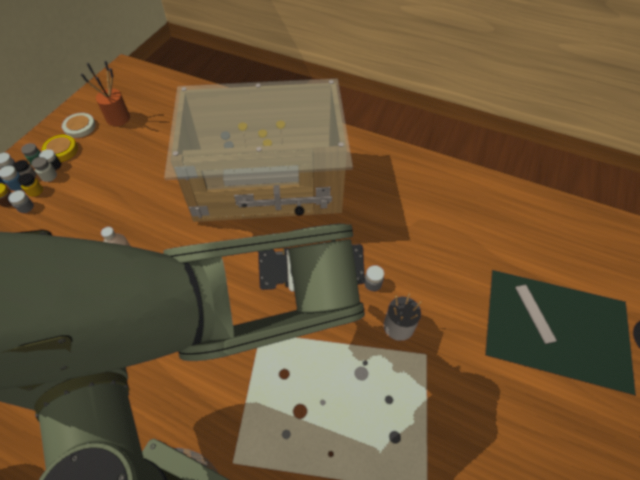

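```bash
python3 -c "
from h import *
np.set_printoptions(precision=4,suppress=True)
t=ld('t11');s=ld('s11')
def dark(c,x0,x1,y0,y1):
    m=(c['color'].max(2)<45).astype('u1');m2=m*0;m2[y0:y1,x0:x1]=m[y0:y1,x0:x1]
    n,l,st,ce=cv2.connectedComponentsWithStats(m2);i=1+st[1:,4].argmax();return ce[i],st[i]
a,sa=dark(t,285,315,205,235);b,sb=dark(s,285,312,198,222);print(a,sa,b,sb)
o1=t['eye'];d1=pt(t,*a,1.)-o1;o2=s['eye'];d2=pt(s,*b,1.)-o2
A=np.column_stack([d1,-d2]);x=np.linalg.lstsq(A,o2-o1,rcond=None)[0];print(o1+d1*x[0],o2+d2*x[1])
print('exp',[.6521,.049,.09])
t0=ld('top1');print(np.abs(t0['color'][225:262,365:400].astype(int)-t['color'][225:262,365:400]).mean(),np.abs(t0['color'][305:340,140:180].astype(int)-t['color'][305:340,140:180]).mean())
cv2.imwrite('pics/w11c.png',cv2.resize(cv2.imread('pics/w11.png')[20:120,90:430],None,fx=2.3,fy=2.3,interpolation=cv2.INTER_CUBIC))
"
```

```text
[298.5294 219.5686] [295 216   8   8  51] [299.     210.4815] [295 207   9   8  54]
[0.6516 0.049  0.0897] [0.6515 0.0492 0.0897]
exp [0.6521, 0.049, 0.09]
8.338223938223939 6.482619047619048
```

View pics/w11c.png

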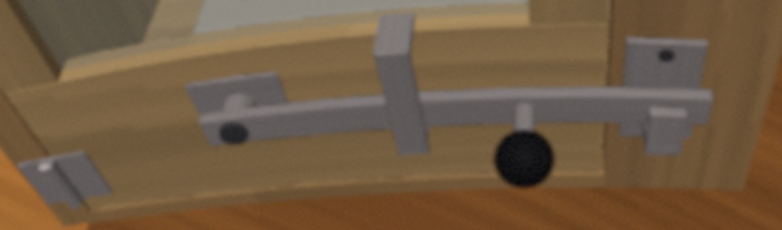

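```bash
python3 -c "
from plant import sign_off,r
print(r.state()['time'],sign_off())"
```

```text
the job is handed in; nothing more can be done
16.9667 None
```

The door is shut and the latch bar is down in the notch, behind the lip of the catch. I handed the job in at 17.0 s with the gripper clear of everything.

**How it was done:** `servo_tool` has no tilt command, so I got the 34° lean by pushing out past the arm's reach, high above the cupboard. I then gripped the knob, raised the bar about 20 mm and swung the door slowly shut along its arc. I pressed lightly against the stop, lowered the bar to within a few millimetres of level, let go and backed off.

**Last checks:**
- **Knob:** two-view triangulation puts it at (0.652, 0.049, 0.090), within 1 mm of where it should be with the door shut and the bar level.
- **Latch:** the last wrist picture shows the bar level behind the lip.
- **Forces:** the highest wrist force in any reading was about 16 N.
- **Jar, bottle and tin:** by eye all three stand where they were. I did not re-measure them. A pixel difference around the jar and bottle was not zero, which I put down to changed shadows without checking further.

**One doubt:** while making the lean, the third joint sat at its lower limit, with readings down to 0.2257 rad. The limit is given as 0.23, so those readings are below the stated figure. The servo appeared to hold it at that stop, and I cannot tell whether it counts as passing the range.

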